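# Load the spacer discs into the step gauge

### The job

The grey step gauge sorts steel spacer discs by thickness: its lane runs through three slots, each lower than the one before, and the thinnest disc is already at the far end. Push the two loose discs in through the flared mouth, the thinner of the two first, each on along the lane until it stops against the step too low for it. Leave all three discs lying flat in their own slots, and do not knock over or shove away the glassware and tools around.

Things in the scene. Friction and masses are not known exactly. Their poses are not given: they have to be found in the camera images.
- gauge: grey metal step gauge fixed to the bench, 92 mm wide. Origin on the bench in mid-lane; +x runs along the lane from mouth to end stop (x 125 mm), z up. The lane has no floor (discs slide on the bench), is 67 mm wide, and is roofed only at its sides by 8 mm thick lips that reach 11.5 mm in from each wall; the 44 mm gap between them is open above for a pusher. The lips step down slot by slot
- mouth (a point): point on the bench on the lane's centre line, just outside the flared mouth (gauge x -150 mm); axes as the gauge's. From here two upright guide walls without lips, 21 mm high, close in from an opening 124 mm wide (gauge x -143 mm) to the 67 mm lane (x -102 mm); over their outer ends they are 145 mm wide
- slot_high (a point): point on the bench where the 18 mm disc's centre stands once stopped in the first slot (gauge x -53 mm). This slot runs from gauge x -102 to -30 mm with 21 mm of height under its lips, whose tops are 29 mm above the bench
- slot_middle (a point): point on the bench where the 12 mm disc's centre stands once stopped in the second slot (gauge x 19 mm). This slot runs from gauge x -30 to 42 mm with 15 mm of height under its lips (tops 23 mm)
- slot_low (a point): point on the bench near which the 6 mm disc's centre stands in the last slot (gauge x 90 mm). This slot runs from gauge x 42 to 125 mm with 9 mm of height under its lips (tops 17 mm)
- disc_thick_center (a point): centre of the thickest plain steel disc, 64 mm in diameter and 18 mm thick, with a turned ring on its flat top; this point is on its axis, half-way up (9 mm above the bench when it lies flat). It starts loose on the bench before the gauge's mouth, about 0.2 kg, and slides easily
- disc_middle_center (a point): centre of the middle plain steel disc, 64 mm in diameter and 12 mm thick, with a turned ring on its flat top; this point is on its axis, half-way up (6 mm above the bench when it lies flat). It starts loose on the bench before the gauge's mouth, about 0.14 kg, and slides easily
- disc_thin_center (a point): centre of the thinnest plain steel disc, 64 mm in diameter and 6 mm thick, with a turned ring on its flat top; this point is on its axis, half-way up (3 mm above the bench when it lies flat). It is already in the gauge's last slot and stays there
- disc_thick: the 18 mm disc (origin at the centre of its underside)
- disc_middle: the 12 mm disc (origin at the centre of its underside)
- disc_thin: the 6 mm disc (origin at the centre of its underside)
- beaker_small: bystander: small glass beaker, 58 mm across, 59 mm tall, origin at the centre of its foot
- petri_dish: bystander: glass dish, 62 mm across, 12 mm tall, origin at the centre of its underside
- vial_1: bystander: small capped vial standing on the robot's side of the gauge, 22 mm across, 46 mm tall, origin at the centre of its foot
- tweezers: bystander: steel tweezers lying flat, 18 x 122 x 10 mm, long along their own y, origin at the centre of the underside
- spatula: bystander: thin steel spatula lying flat, 12 x 179 x 4 mm, long along its own y, origin at the centre of the underside
- cal_weight: bystander: 200 g check weight, 27 mm across, 48 mm tall, origin at the centre of its foot
There are look-alikes about, which are no part of the job. Leave any green, orange or turquoise look-alike of the disc_thin alone.

How it is judged (in metres and radians):
On the way, in this order (a step that is already met when the one before it is completed fails the run):
1. the 12 mm disc has been pushed home into the second slot (x of disc_middle_center in the frame of gauge between 0.014 and 0.024 m and y of disc_middle_center in the frame of gauge between -0.005 and 0.005 m and height (world z) of disc_middle_center below 0.0085 m and linear speed of disc_middle below 0.02 m/s), for 0.2 s.
2. the 18 mm disc has been pushed home into the first slot (all of step 1 and x of disc_thick_center in the frame of gauge between -0.058 and -0.048 m and y of disc_thick_center in the frame of gauge between -0.005 and 0.005 m and height (world z) of disc_thick_center below 0.0115 m and linear speed of disc_thick below 0.02 m/s), for 0.2 s.
At the end, for the whole second after the job is handed in: At rest and flat (at most 2.5 mm raised): the 12 mm disc's centre within 5 mm of slot_middle and the 18 mm disc's within 5 mm of slot_high, along and across the lane; the 6 mm disc still in the last slot, centre 81 to 96 mm along gauge x, within 5 mm across (all of step 2 and x of disc_thin_center in the frame of gauge between 0.0815 and 0.0955 m and y of disc_thin_center in the frame of gauge between -0.005 and 0.005 m and height (world z) of disc_thin_center below 0.0055 m and linear speed of disc_thin below 0.02 m/s); the robot touches nothing.
It fails at once if a bystander (beaker, dish, vial, tweezers, spatula or check weight) is moved by more than 40 mm or an upright one is tipped over (distance of any of beaker_small, petri_dish, vial_1, tweezers, spatula, cal_weight from where it was at the start of the episode above 0.04 m or angle between any of beaker_small, vial_1, cal_weight's own z axis and vertical above 0.6 rad).
It also fails if it takes over 61 s, if anything falls off the work surface, if the arm or the gripper's body presses on something with over 40 N, if the wrist force passes 120 N, or if a joint passes its speed limit or range.

### The arm

A 6-joint arm with a two-finger parallel gripper is mounted at the origin on a cart in front of the work surface, level with it; the furniture and walls round the work are solid. World frame = base frame: x ahead of the robot, y to its left, z up, the work surface at z = 0. Lengths are in m, angles in degrees, forces in N, time in s.
With the tool pointing down it reaches from about 0.375 to 0.9 m from the base axis. Payload 3.1 kg.
Tool frame: the origin (TCP) lies midway between the tips of the shut fingers; the grasp point (between the pads) lies 19 mm behind it; x points along the fingers, z is the direction in which the jaws open and shut, and the axes are right-handed (so a half turn about x gives the same grasp; the last joint's range is limited). The gripper opens to 87 mm and grips with 3 to 60 N. Pads are 19 mm wide; open, the fingers measure 117 mm over their backs; the gripper's body (75 mm by 190 mm) begins 51 mm behind the grasp point.
Start: joints at [-77.836, 30.224, 82.088, -0, 67.689, -10.227], TCP at [0.238, -0.578, 0.223] pointing down, gripper open.
Joint ranges: [-176.69, 176.69], [-43.24, 126.21], [12.49, 139.97], [-82, 262], [0, 151.66], [-163.58, 163.58]. Speed limits (degrees/s): [159.86, 159.86, 180, 180, 180, 180].

### API

Orientations are given as a 3x3 rotation matrix whose columns are the frame's x, y, z axes.
In Python, from rig import * gives the robot as it stands.
- The arm moves only by the tool play_rows, never from a script. Its argument "rows" is a list that holds one entry, the list of rows, each a list of 7 numbers: the shift along the tool's x, y, z in m, then the turn, a rotation vector about the tool's x, y, z in degrees, then the finger opening in m, from 0 to 0.087. A call has 1 to 12 rows; each row is the pose to reach, as a shift and turn from the pose commanded when the call began, along the tool's axes at that moment; what a row does not reach only later rows make up. A row lasts 1/10 s, in which the tool goes at most 50 mm and 8.59 degrees, less where a joint would pass 70% of its speed; a pose out of reach is approached as far as the arm can. A call with a gripper value outside its range is refused whole. The fingers move at their own pace and stop on an object; the grip force is fixed at half the most. Time passes only in rows, so rows that repeat a pose let the fingers close. It gives the time, the measured TCP pose, the force and the opening at its end, in the units of the state.
- read_state(): the state, without advancing time (a new reading comes with each control period).
- capture(name): name is "scene" or "top" or "wrist"; returns a dict with "pixels" (384x512x3 uint8, red, green, blue), "intrinsics" (3x3 intrinsics, pixels), "rvec" (rotation vector, rad) and "tvec" (3), from world to camera coordinates, as OpenCV has them. Camera axes: x right, y down, z forward; pixel columns grow to the right and rows downward; lengths in m; the calibration is good to about 2 mm. A picture is of the moment at which its call begins. There is no depth.
- hand_in(): hands the job in, once; it reports no verdict.
Trained networks look in the newest picture that a camera, given by its name, has taken for a name from the list of things; names that differ only in an ending like _2 or _b are one class to them, and where a whole thing is asked for, a point or a joint stands for the part that bears it (a point fixed in the world has none). Each returns a list of dicts, best first, with "p" (0 to 1); they miss things now and then, are a little off and sometimes report something else, mostly with a low value. They report only what shows in the picture. A call takes as long as a camera call. They do not tell look-alikes from the thing itself.
- trace(camera, target): "mask" (384x512 bool, what is visible of it) and "at" ([column, row] in pixels, amid what is visible of it).
The state is a dict: "time_s": time; "joint_positions": joint angles; "qvel": joint speeds; "tau": joint torques, N m; "position": TCP position; "tcp_rot": TCP orientation; "force": force on the tool from outside, world axes, zero at the start; "moment": the same for the moment, N m; "opening": opening from 0.0 (shut) to 1.0 (fully open).
Only numpy, scipy, OpenCV 4.12 (cv2) and the standard library are available. Lean on these libraries where they do the work, as an engineer would, in place of code of your own. Each camera call takes 0.05 s, during which the arm holds its last target.

## Working session

There is one attempt and no reset: what is moved stays moved. The work goes in short steps, Python scripts to look and compute and a tool call to move; the robot and the scene stay as the last step left them, time stands still between calls to the robot, and variables do not carry over. Pictures are saved under pics/ and viewed, and the job is handed in when it is done.

Besides the shell and the picture viewer there is one more tool, called after "Emit:" by a JSON object that holds its "method" and its "body", one argument or row to a line. play_rows: Moves the arm, as the interface text tells. Its arguments: {"type":"object","properties":{"rows":{"type":"array"}},"required":["rows"]}

```bash
ls; mkdir -p pics; python3 - <<'E'
from rig import *
import cv2
for n in ("scene","top","wrist"):
    c=capture(n); cv2.imwrite(f"pics/{n}0.png",cv2.cvtColor(c["pixels"],cv2.COLOR_RGB2BGR))
s=read_state(); print(s["time_s"],s["position"],s["tcp_rot"],s["force"],s["opening"])
E
```

```text
pics
0.15 [ 0.2379905  -0.57730805  0.22181101] [[-3.57628540e-04  9.24600591e-01  3.80937814e-01]
 [ 1.61541431e-03  3.80937876e-01 -9.24599224e-01]
 [-9.99998631e-01  2.84709327e-04 -1.62984728e-03]] [0.37650159 0.43614022 0.00387473] 0.9990455265129986
```

View pics/scene0.png

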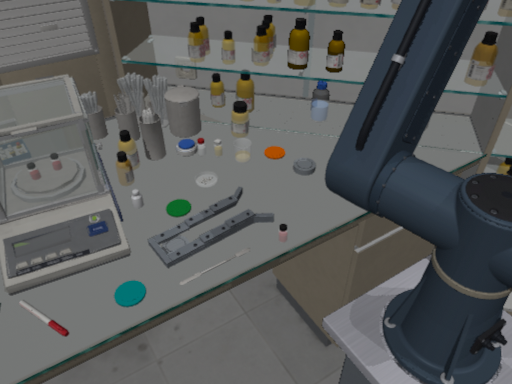

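View pics/top0.png

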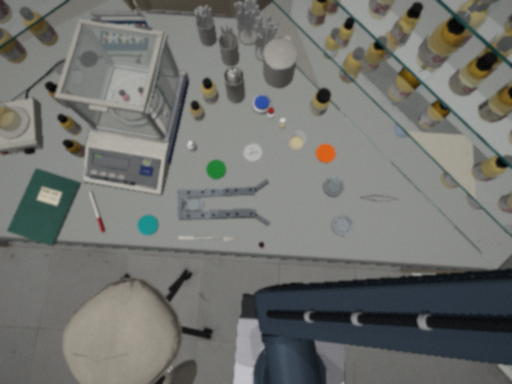

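View pics/wrist0.png

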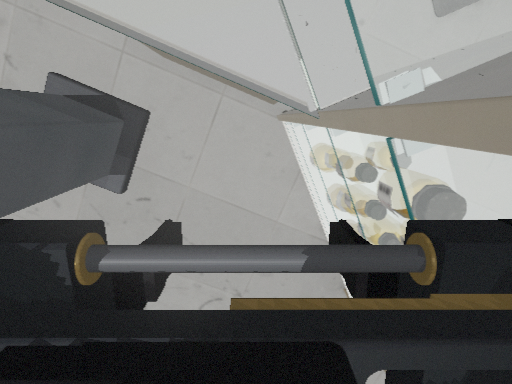

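```bash
cat > h.py <<'E'
from rig import *
import cv2, numpy as np
def ray(c,uv,z):
    R,_=cv2.Rodrigues(np.array(c["rvec"],float)); t=np.array(c["tvec"],float).ravel()
    K=np.array(c["intrinsics"],float)
    d=R.T@np.linalg.inv(K)@np.array([uv[0],uv[1],1.]); o=-R.T@t
    return o+d*(z-o[2])/d[2]
def proj(c,P):
    return cv2.projectPoints(np.array(P,float).reshape(-1,3),np.array(c["rvec"],float),np.array(c["tvec"],float),np.array(c["intrinsics"],float),None)[0].reshape(-1,2)
def save(c,name,box=None,k=1):
    im=cv2.cvtColor(c["pixels"],cv2.COLOR_RGB2BGR)
    if box: im=im[box[1]:box[3],box[0]:box[2]]
    if k!=1: im=cv2.resize(im,None,fx=k,fy=k,interpolation=cv2.INTER_CUBIC)
    cv2.imwrite("pics/"+name,im)
E
python3 - <<'E'
from h import *
H=dict(gauge=.012,disc_thick=.018,disc_middle=.012,disc_thin=.006,beaker_small=.03,petri_dish=.008,vial_1=.023,tweezers=.005,spatula=.002,cal_weight=.024)
for n in("scene","top"):
    c=capture(n)
    if n=="top": save(c,"top1.png",(165,120,410,260),3)
    else: save(c,"scene1.png",(100,120,350,310),3)
    print(n,-cv2.Rodrigues(np.array(c["rvec"]))[0].T@np.array(c["tvec"]).ravel())
    for t,z in H.items():
        for d in trace(n,t)[:4]:
            if d["p"]>.2: print(t,round(d["p"],2),np.round(d["at"]),d["mask"].sum(),np.round(ray(c,d["at"],z),3))
E
```

```text
scene [-0.19095921  0.53049513  0.7152698 ]
gauge 0.71 [205. 232.] 2821 [0.475 0.249 0.012]
disc_thick 0.68 [301. 168.] 328 [ 0.552 -0.093  0.018]
disc_thin 0.93 [130. 296.] 656 [0.398 0.461 0.006]
disc_thin 0.76 [174. 242.] 244 [0.49  0.322 0.006]
disc_thin 0.61 [275. 150.] 202 [ 0.68  -0.091  0.006]
beaker_small 0.62 [243. 149.] 382 [0.708 0.006 0.03 ]
petri_dish 0.84 [203. 178.] 284 [0.672 0.156 0.008]
vial_1 0.62 [285. 229.] 154 [0.373 0.093 0.023]
spatula 0.59 [198. 272.] 162 [0.384 0.315 0.002]
cal_weight 0.69 [134. 197.] 165 [0.673 0.35  0.024]
top [0.29319936 0.10890112 1.118423  ]
gauge 0.97 [219. 213.] 1483 [0.455 0.24  0.012]
disc_thick 0.82 [336. 187.] 344 [ 0.559 -0.118  0.018]
disc_middle 0.65 [343. 228.] 312 [ 0.434 -0.146  0.012]
disc_thin 0.86 [148. 227.] 325 [0.396 0.457 0.006]
disc_thin 0.83 [216. 169.] 326 [0.596 0.264 0.006]
disc_thin 0.73 [193. 205.] 226 [0.476 0.325 0.006]
disc_thin 0.68 [324. 152.] 308 [ 0.675 -0.082  0.006]
beaker_small 0.54 [297. 139.] 252 [0.704 0.011 0.03 ]
petri_dish 0.71 [252. 154.] 258 [0.653 0.15  0.008]
vial_1 0.56 [263. 244.] 49 [0.367 0.098 0.023]
tweezers 0.57 [362. 198.] 7 [ 0.531 -0.206  0.005]
spatula 0.52 [189. 239.] 29 [0.369 0.326 0.002]
cal_weight 0.44 [219. 211.] 1467 [0.459 0.24  0.024]
cal_weight 0.42 [191. 208.] 287 [0.464 0.327 0.024]
cal_weight 0.39 [191. 145.] 89 [0.665 0.348 0.024]
```

```bash
ls -la pics
```

```text
total 1428
drwxr-xr-x 2 agent agent   4096 Dec  7 15:00 .
drwxr-xr-x 3 agent agent   4096 Dec  7 15:00 ..
-rw-r--r-- 1 agent agent 249982 Dec  7 14:59 scene0.png
-rw-r--r-- 1 agent agent 337899 Dec  7 15:00 scene1.png
-rw-r--r-- 1 agent agent 300744 Dec  7 14:59 top0.png
-rw-r--r-- 1 agent agent 257743 Dec  7 15:00 top1.png
-rw-r--r-- 1 agent agent 295698 Dec  7 14:59 wrist0.png
```

View pics/top1.png

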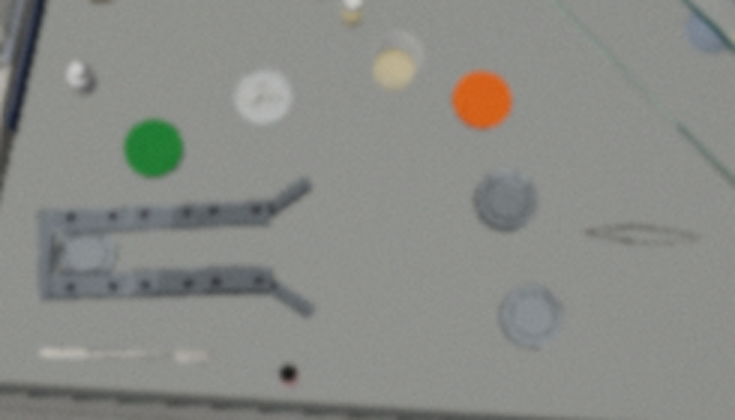

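View pics/scene1.png

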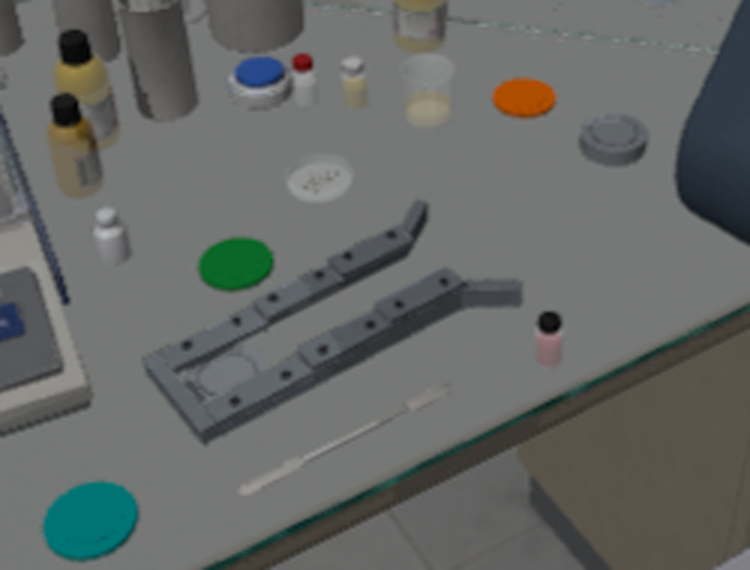

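```bash
cat > fit.py <<'E'
from h import *
from scipy.optimize import minimize
def boxes():
    B=[]
    for s in(1,-1):
        for a,b,h in((-102,-30,29),(-30,42,23),(42,125,17)):
            B.append(([(a,s*22),(b,s*22),(b,s*45.5),(a,s*45.5)],h))
        B.append(([(-102,s*33.5),(-143,s*62),(-137,s*72),(-102,s*45.5)],21))
    B.append(([(125,-46),(133,-46),(133,46),(125,46)],17))
    return B
def sil(c,polys,M=4):
    im=np.zeros((384*M,512*M),np.uint8)
    for P in polys:
        q=cv2.convexHull(((proj(c,P)+.5)*M).astype(np.float32)).astype(np.int32)
        cv2.fillConvexPoly(im,q,1)
    return cv2.resize(im.astype(np.float32),(512,384),interpolation=cv2.INTER_AREA)
def gp(p):
    ca,sa=np.cos(p[2]),np.sin(p[2]); out=[]
    for f,h in boxes():
        w=[(p[0]+ca*x/1e3-sa*y/1e3,p[1]+sa*x/1e3+ca*y/1e3) for x,y in f]
        out.append([(x,y,z) for x,y in w for z in(0,h/1e3)])
    return out
def disc(p,h):
    a=np.linspace(0,6.283,40); return [[(p[0]+.032*np.cos(t),p[1]+.032*np.sin(t),z) for t in a for z in(0,h)]]
def fit(cm,shape,p0,scale):
    def cost(q):
        p=np.array(p0)+q*scale; e=0
        for c,m in cm:
            s=sil(c,shape(p)); e+=1-np.minimum(s,m).sum()/np.maximum(s,m).sum()
        return e
    n=len(p0); S=np.vstack([np.zeros(n)]+[np.eye(n)[i]for i in range(n)])
    r=minimize(cost,np.zeros(n),method="Nelder-Mead",options=dict(initial_simplex=S,xatol=.02,fatol=1e-4))
    return np.array(p0)+r.x*scale,r.fun
E
python3 - <<'E'
from fit import *
C={n:capture(n) for n in("scene","top")}
def best(n,t,xy=None):
    L=trace(n,t)
    if xy is not None: L=[d for d in L if np.hypot(*(ray(C[n],d["at"],.01)[:2]-xy))<.04]
    return L[0]["mask"].astype(np.float32) if L else None
M={n:best(n,"gauge") for n in C}
for names in(["top"],["scene"],["top","scene"]):
    p,f=fit([(C[n],M[n]) for n in names],gp,(.475,.22,np.pi/2),np.array([.01,.02,.05]))
    print("gauge",names,np.round(p,4),np.degrees(p[2]),round(f,3))
for t,h,xy in(("disc_thick",.018,(.555,-.11)),("disc_middle",.012,(.434,-.146))):
  for names in(["top"],["scene"],["top","scene"]):
    cm=[(C[n],best(n,t,xy)) for n in names]; cm=[k for k in cm if k[1] is not None]
    if cm: print(t,names,len(cm),fit(cm,lambda p:disc(p,h),xy,np.array([.01,.01])))
E
```

```text
gauge ['top'] [0.4872 0.2359 1.6613] 95.18295713262668 0.158
gauge ['scene'] [0.4878 0.237  1.6633] 95.30188503116678 0.174
gauge ['top', 'scene'] [0.4873 0.2361 1.6587] 95.03533455591703 0.337
disc_thick ['top'] 1 (array([ 0.56619944, -0.11112633]), np.float64(0.10520720481872559))
disc_thick ['scene'] 1 (array([ 0.56415512, -0.11111102]), np.float64(0.07099646329879761))
disc_thick ['top', 'scene'] 2 (array([ 0.56468294, -0.1106714 ]), np.float64(0.18187028169631958))
disc_middle ['top'] 1 (array([ 0.44372321, -0.14155395]), np.float64(0.06395548582077026))
disc_middle ['top', 'scene'] 1 (array([ 0.44372321, -0.14155395]), np.float64(0.06395548582077026))
```

Emit:
{"method": "play_rows", "body": {
  "rows": [
    [[0.062, 0.356, -0.325, 17.3, 0, 0, 0.087], [0.062, 0.356, -0.325, 17.3, 0, 0, 0.087], [0.062, 0.356, -0.325, 17.3, 0, 0, 0.087], [0.062, 0.356, -0.325, 17.3, 0, 0, 0.087], [0.062, 0.356, -0.325, 17.3, 0, 0, 0.087], [0.062, 0.356, -0.325, 17.3, 0, 0, 0.087], [0.062, 0.356, -0.325, 17.3, 0, 0, 0.087], [0.062, 0.356, -0.325, 17.3, 0, 0, 0.087], [0.062, 0.356, -0.325, 17.3, 0, 0, 0.087], [0.062, 0.356, -0.325, 17.3, 0, 0, 0.087], [0.062, 0.356, -0.325, 17.3, 0, 0, 0.087], [0.062, 0.356, -0.325, 17.3, 0, 0, 0.087]]
  ]
}}

```text
time_s: 3.05
position: [0.4439, -0.1413, 0.1607]
tcp_rot: [[0.0, 0.996, 0.091], [-0.001, 0.091, -0.996], [-1.0, 0.0, 0.001]]
force: [0.3, -0.3, -1.2]
opening: 1.001
```

```bash
python3 - <<'E'
from fit import *
c=capture("wrist"); save(c,"w1.png")
s=read_state(); print(s["time_s"],s["position"],s["tcp_rot"])
print(proj(c,[(.4437,-.1416,.012),(.565,-.111,.018),(.4437,-.1416+.032,.012)]))
for t in("disc_middle","disc_thick"):
    for d in trace("wrist",t)[:3]: print(t,d["p"],d["at"],d["mask"].sum())
E
```

```text
3.1 [ 0.44375089 -0.14227451  0.16076715] [[ 5.93408260e-04  9.95997288e-01  8.93814921e-02]
 [-8.67920361e-04  8.93819871e-02 -9.95997042e-01]
 [-9.99999447e-01  5.13456855e-04  9.17486334e-04]]
[[256.50834166 182.944796  ]
 [236.32286043  58.15032664]
 [227.00616725 180.32461878]]
disc_middle 0.71 [258.3, 182.9] 2609
disc_thick 0.56 [237.9, 58.0] 3793
```

View pics/w1.png

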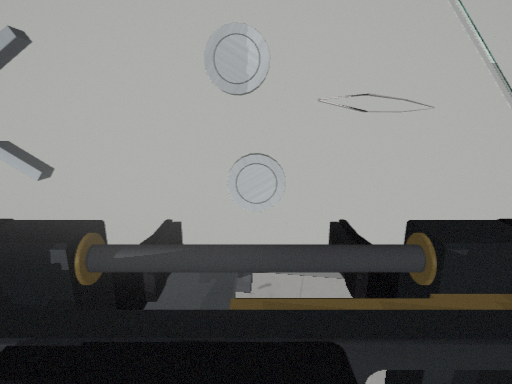

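Emit:
{"method": "play_rows", "body": {
  "rows": [
    [[0.05, 0, 0, 0, 0, 0, 0.087], [0.1, 0, 0, 0, 0, 0, 0.087], [0.14, 0, 0, 0, 0, 0, 0.087], [0.156, 0, 0, 0, 0, 0, 0.087], [0.156, 0, 0, 0, 0, 0, 0.087], [0.156, 0, 0, 0, 0, 0, 0.05], [0.156, 0, 0, 0, 0, 0, 0.05], [0.156, 0, 0, 0, 0, 0, 0.05], [0.156, 0, 0, 0, 0, 0, 0.05], [0.156, 0, 0, 0, 0, 0, 0.05], [0.156, 0, 0, 0, 0, 0, 0.05], [0.156, 0, 0, 0, 0, 0, 0.05]]
  ]
}}

```text
time_s: 4.4
position: [0.444, -0.1422, 0.0054]
tcp_rot: [[0.002, 0.996, 0.089], [-0.001, 0.089, -0.996], [-1.0, 0.001, 0.001]]
force: [-0.6, -2.0, 6.9]
opening: 0.726
```

```bash
python3 - <<'E'
from fit import *
c=capture("wrist"); save(c,"w2.png")
c=capture("top"); save(c,"t2.png",(165,120,410,260),3)
s=read_state(); print(s["time_s"],s["position"],s["force"],s["opening"]*87,s["joint_positions"])
R=s["tcp_rot"];p=np.array(s["position"])
a=np.radians(95.1);u=np.array([np.cos(a),np.sin(a),0]);o=np.array([.4875,.2365,0])
for gx in(-150,-60):
    d=o+u*gx/1e3-p; d[2]=0; print(gx,R.T@d, d)
E
```

```text
4.5 [ 0.44401272 -0.14223434  0.00541686] [-1.76632016 -1.59589459  6.57546816] 62.825807763296964 [-3.15270641e+01  4.15699356e+01  1.13439615e+02 -2.88920153e-02
  2.48727526e+01  5.33971456e+01]
-150 [-1.94602335e-04  7.69903455e-02 -2.23366379e-01] [0.05682142 0.22932818 0.        ]
-60 [-0.00032022  0.07699357 -0.31336629] [0.04882094 0.31897188 0.        ]
```

View pics/w2.png

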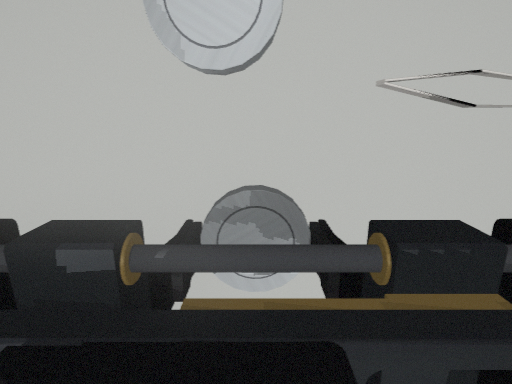

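Emit:
{"method": "play_rows", "body": {
  "rows": [
    [[-0.004, 0, 0, 0, 0, 0, 0.05], [-0.004, 0.015, -0.04, 0, 0, 0, 0.05], [-0.004, 0.03, -0.08, 0, 0, 0, 0.05], [-0.004, 0.045, -0.12, 0, 0, 0, 0.05], [-0.004, 0.06, -0.16, 0, 0, 0, 0.05], [-0.004, 0.073, -0.2, 0, 0, 0, 0.05], [-0.004, 0.077, -0.225, 0, 0, 0, 0.05], [-0.004, 0.077, -0.235, 0, 0, 0, 0.05], [-0.004, 0.077, -0.235, 0, 0, 0, 0.05], [-0.004, 0.077, -0.235, 0, 0, 0, 0.05]]
  ]
}}

```text
time_s: 5.5
position: [0.4988, 0.0986, 0.0085]
tcp_rot: [[-0.001, 0.996, 0.089], [-0.0, 0.089, -0.996], [-1.0, -0.001, 0.0]]
force: [0.6, -0.2, -0.8]
opening: 0.725
```

```bash
cat > st.py <<'E'
from fit import *
import sys
a=np.radians(95.1);u=np.array([np.cos(a),np.sin(a),0]);v=np.array([-u[1],u[0],0]);o=np.array([.4875,.2365,0])
def st():
    s=read_state(); p=np.array(s["position"])-o; f=np.array(s["force"])
    print("t",s["time_s"],"gauge mm",np.round([p@u*1e3,p@v*1e3,p[2]*1e3],1),"F",np.round([f@u,f@v,f[2]],1),"open",round(s["opening"]*87,1),"q",np.round(s["joint_positions"]))
    return s
E
python3 - <<'E'
from st import *
c=capture("wrist"); save(c,"w3.png")
c=capture("top"); save(c,"t3.png",(165,120,410,260),3)
c=capture("scene"); save(c,"s3.png",(100,120,350,310),3)
s=st();print(s["tcp_rot"])
E
```

```text
t 5.65 gauge mm [-139.2    0.6    8.5] F [ 0.2  0.2 -1.2] open 62.9 q [ -2.  42. 107.  -0.  31.  84.]
[[-3.90192207e-04  9.96243174e-01  8.65990010e-02]
 [-7.32955350e-05  8.65989788e-02 -9.96243249e-01]
 [-9.99999921e-01 -3.95073672e-04  3.92299297e-05]]
```

View pics/w3.png

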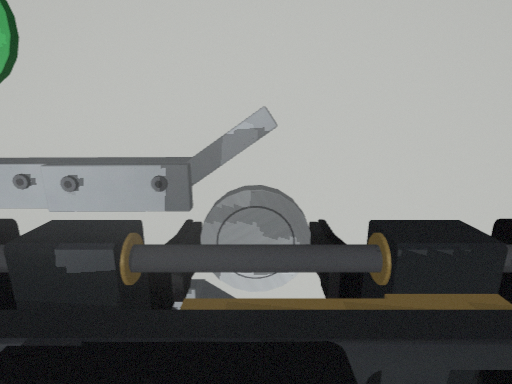

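View pics/s3.png

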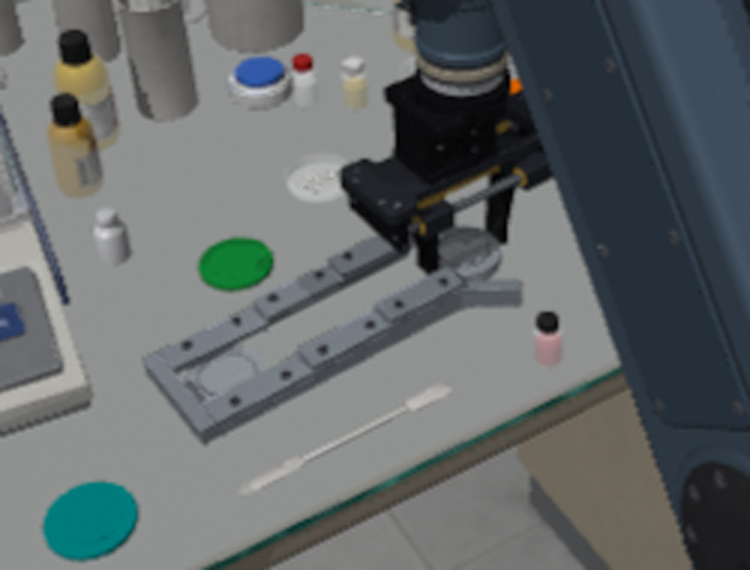

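View pics/t3.png

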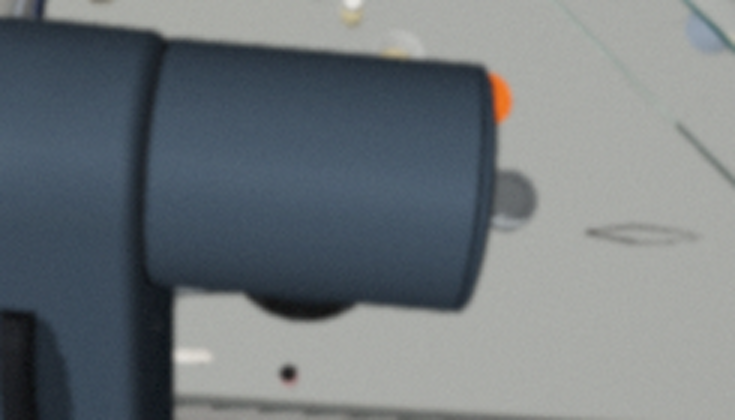

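```bash
python3 - <<'E'
from st import *
c=capture("wrist"); s=st()
G=lambda x,y,z:o+u*x/1e3+v*y/1e3+np.array([0,0,z/1e3])
pts=[G(-102,-22,29),G(-102,-45.5,29),G(-143,-62,21),G(-137,-72,21)]
im=cv2.cvtColor(c["pixels"],cv2.COLOR_RGB2BGR)
for q in proj(c,pts): print(q); cv2.circle(im,tuple(int(round(k))for k in q),3,(0,0,255),1)
P=np.array(s["position"])
ctr=P+np.array([0,0,0]); zt=.0155
a=np.linspace(0,6.28,80)
for t in a:
  q=proj(c,[(ctr[0]+.032*np.cos(t),ctr[1]+.032*np.sin(t),zt)])[0]; cv2.circle(im,tuple(int(round(k))for k in q),1,(0,255,0),-1)
cv2.imwrite("pics/w4.png",im[90:310,130:400].repeat(2,0).repeat(2,1))
E
```

```text
t 5.7 gauge mm [-139.1    0.5    8.6] F [-0.5 -0.6 -0.7] open 63.0 q [ -2.  42. 107.  -0.  31.  84.]
[184.17188514 212.42646337]
[181.06573672 166.46840334]
[265.05619507 130.76778466]
[252.91308684 109.93956007]
```

View pics/w4.png

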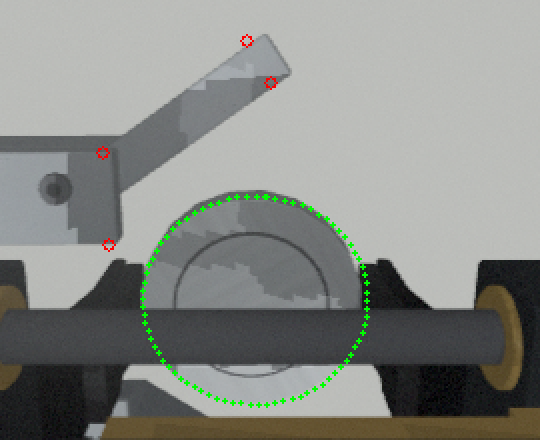

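Emit:
{"method": "play_rows", "body": {
  "rows": [
    [[0.001, 0.0005, -0.01, 0, 0, 0, 0.05], [0.001, 0.0005, -0.02, 0, 0, 0, 0.05], [0.001, 0.0005, -0.03, 0, 0, 0, 0.05], [0.001, 0.0005, -0.038, 0, 0, 0, 0.05], [0.001, 0.0005, -0.044, 0, 0, 0, 0.05]]
  ]
}}

```text
time_s: 6.2
position: [0.4957, 0.1442, 0.0076]
tcp_rot: [[0.0, 0.996, 0.09], [0.0, 0.09, -0.996], [-1.0, 0.0, -0.0]]
force: [-0.7, 0.0, -0.8]
opening: 0.721
```

```bash
python3 - <<'E'
from st import *
c=capture("wrist"); save(c,"w5.png",(100,90,420,330),2); st()
E
```

```text
t 6.25 gauge mm [-92.1   0.2   7.6] F [ 0.5  0.4 -2. ] open 62.7 q [  4.  43. 106.   0.  31.  89.]
```

View pics/w5.png

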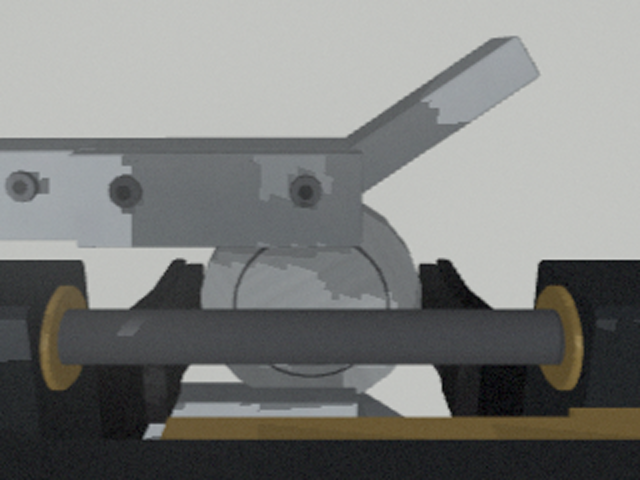

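Emit:
{"method": "play_rows", "body": {
  "rows": [
    [[0, 0, -0.012, 0, 0, 0, 0.05], [0, 0, -0.024, 0, 0, 0, 0.05], [0, 0, -0.034, 0, 0, 0, 0.05], [0.0025, 0, -0.034, 0, 0, 0, 0.05], [0.0025, 0, -0.034, 0, 0, 0, 0.087], [0.0025, 0, -0.034, 0, 0, 0, 0.087], [0.0025, 0, -0.034, 0, 0, 0, 0.087], [-0.03, 0, -0.034, 0, 0, 0, 0.087], [-0.06, 0, -0.034, 0, 0, 0, 0.0], [-0.06, 0, 0, 0, 0, 0, 0.0], [-0.06, 0, 0.028, 0, 0, 0, 0.0], [-0.06, 0, 0.028, 0, 0, 0, 0.0]]
  ]
}}

```text
time_s: 7.45
position: [0.4992, 0.1124, 0.0679]
tcp_rot: [[0.001, 0.996, 0.085], [-0.001, 0.085, -0.996], [-1.0, 0.001, 0.001]]
force: [0.0, 0.1, 0.6]
opening: 0.723
```

```bash
python3 - <<'E'
from st import *
c=capture("wrist"); save(c,"w6.png",); st()
c=capture("scene"); save(c,"s6.png",(100,120,350,310),3)
E
```

```text
t 7.5 gauge mm [-123.4   -0.2   67.6] F [-0.1  0.2  0.6] open 58.7 q [  0.  36. 106.   0.  39.  85.]
```

View pics/w6.png

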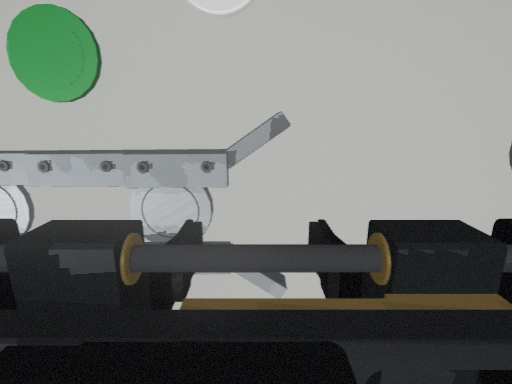

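View pics/s6.png

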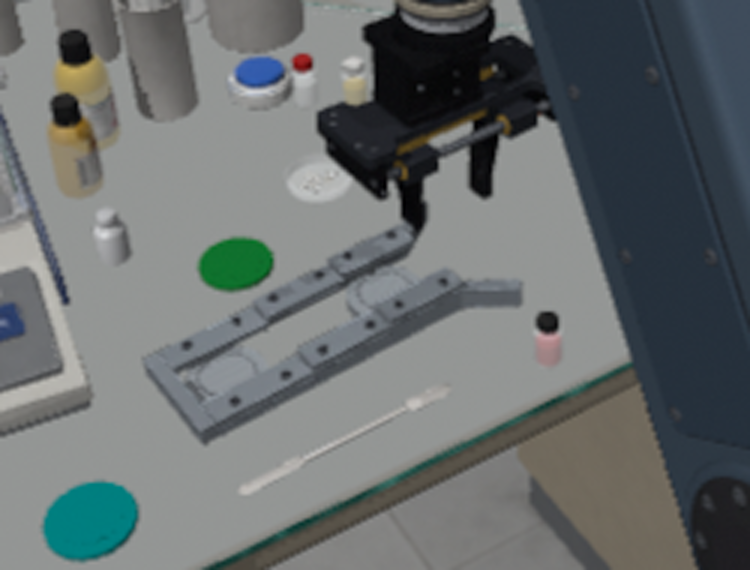

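Emit:
{"method": "play_rows", "body": {
  "rows": [
    [[0, 0, 0, 0, 0, 0, 0.0], [0, 0, 0, 0, 0, 0, 0.0], [0, 0, 0, 0, 0, 0, 0.0], [0.02, 0, 0, 0, 0, 0, 0.0], [0.04, 0, 0, 0, 0, 0, 0.0], [0.062, 0, 0, 0, 0, 0, 0.0], [0.062, 0, 0, 0, 0, 0, 0.0], [0.062, 0, -0.01, 0, 0, 0, 0.0], [0.062, 0, -0.016, 0, 0, 0, 0.0], [0.062, 0, -0.022, 0, 0, 0, 0.0]]
  ]
}}

```text
time_s: 8.55
position: [0.497, 0.138, 0.0066]
tcp_rot: [[0.002, 0.996, 0.09], [0.0, 0.09, -0.996], [-1.0, 0.002, 0.0]]
force: [-0.4, -0.8, -0.9]
opening: 0.006
```

```bash
python3 - <<'E'
from st import *
st()
E
```

```text
t 8.55 gauge mm [-98.9  -0.7   6.6] F [-0.8  0.5 -0.9] open 0.5 q [  3.  43. 106.   0.  31.  88.]
```

Push gently, 6 mm per row, to x ≈ -40.

Emit:
{"method": "play_rows", "body": {
  "rows": [
    [[0, 0, -0.006, 0, 0, 0, 0.0], [0, 0, -0.012, 0, 0, 0, 0.0], [0, 0, -0.018, 0, 0, 0, 0.0], [0, 0, -0.024, 0, 0, 0, 0.0], [0, 0, -0.03, 0, 0, 0, 0.0], [0, 0, -0.036, 0, 0, 0, 0.0], [0, 0, -0.042, 0, 0, 0, 0.0], [0, 0, -0.048, 0, 0, 0, 0.0], [0, 0, -0.053, 0, 0, 0, 0.0], [0, 0, -0.057, 0, 0, 0, 0.0], [0, 0, -0.06, 0, 0, 0, 0.0]]
  ]
}}

```text
time_s: 9.65
position: [0.491, 0.1972, 0.0055]
tcp_rot: [[-0.0, 0.996, 0.089], [-0.0, 0.089, -0.996], [-1.0, -0.0, 0.0]]
force: [-0.2, -2.0, 1.5]
opening: 0.002
```

```bash
python3 - <<'E'
from st import *
c=capture("wrist"); save(c,"w7.png",); st()
c=capture("scene"); save(c,"s7.png",(100,120,350,310),3)
E
```

```text
t 9.7 gauge mm [-39.1  -0.    5.5] F [ 0.9 -0.7  0.2] open 0.7 q [ 10.  43. 104.   0.  33.  95.]
```

View pics/w7.png

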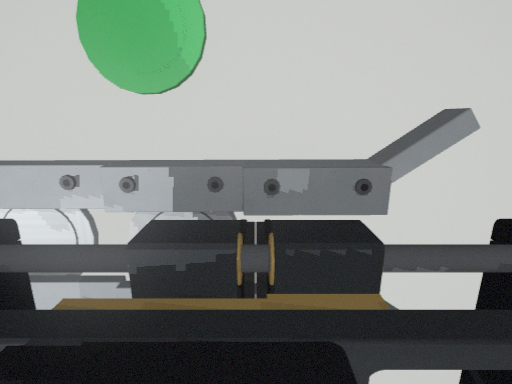

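View pics/s7.png

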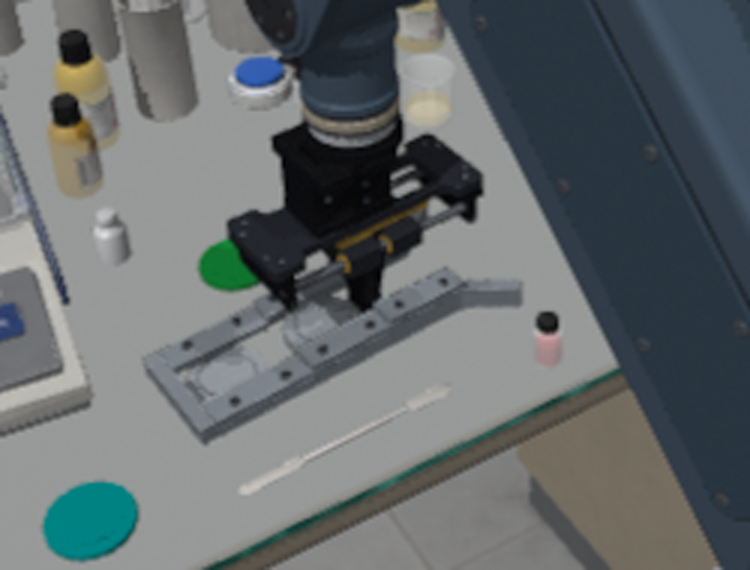

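Emit:
{"method": "play_rows", "body": {
  "rows": [
    [[0, 0, -0.003, 0, 0, 0, 0.0], [0, 0, -0.005, 0, 0, 0, 0.0], [0, 0, -0.007, 0, 0, 0, 0.0], [0, 0, -0.009, 0, 0, 0, 0.0], [0, 0, -0.009, 0, 0, 0, 0.0]]
  ]
}}

```text
time_s: 10.25
position: [0.4903, 0.2061, 0.0055]
tcp_rot: [[0.0, 0.996, 0.089], [0.0, 0.089, -0.996], [-1.0, 0.0, -0.0]]
force: [-0.1, 0.2, -0.5]
opening: 0.004
```

Emit:
{"method": "play_rows", "body": {
  "rows": [
    [[0, 0, -0.0015, 0, 0, 0, 0.0], [0, 0, -0.003, 0, 0, 0, 0.0], [0, 0, -0.004, 0, 0, 0, 0.0], [0, 0, -0.004, 0, 0, 0, 0.0]]
  ]
}}

```text
time_s: 10.65
position: [0.4899, 0.2099, 0.0056]
tcp_rot: [[0.0, 0.996, 0.089], [0.0, 0.089, -0.996], [-1.0, 0.0, -0.0]]
force: [-0.3, -0.7, -0.6]
opening: 0.003
```

```bash
python3 - <<'E'
from st import *
st()
c=capture("wrist"); save(c,"w8.png",); 
c=capture("scene"); save(c,"s8.png",(130,170,280,280),5)
E
```

```text
t 10.65 gauge mm [-26.7  -0.1   5.6] F [-0.7  0.3 -0.6] open 0.3 q [ 11.  43. 104.   0.  33.  96.]
```

View pics/w8.png

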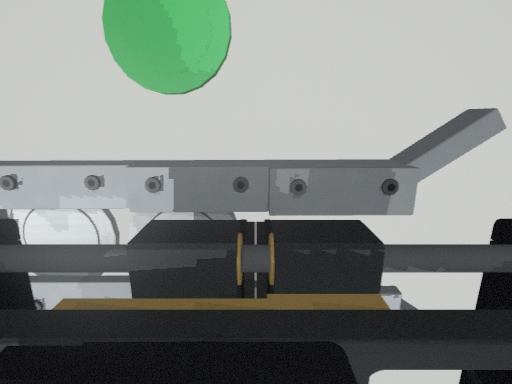

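View pics/s8.png

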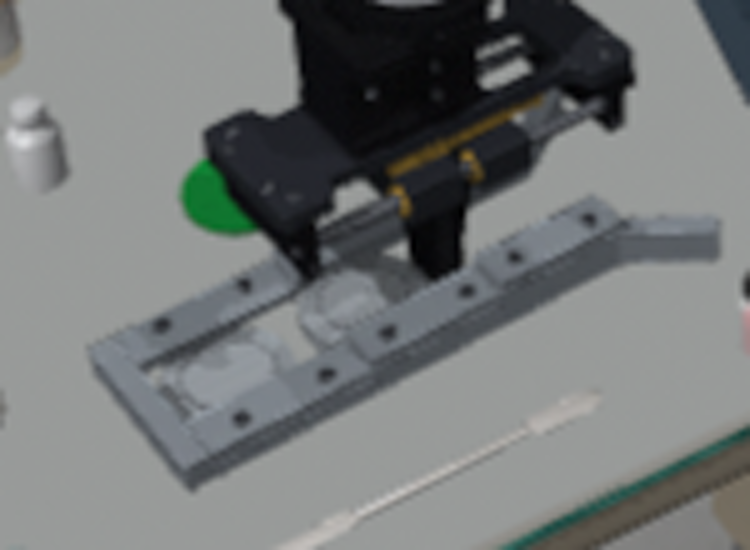

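Emit:
{"method": "play_rows", "body": {
  "rows": [
    [[0, 0, -0.001, 0, 0, 0, 0.0], [0, 0, -0.002, 0, 0, 0, 0.0], [0, 0, -0.003, 0, 0, 0, 0.0], [0, 0, -0.003, 0, 0, 0, 0.0]]
  ]
}}

```text
time_s: 11.15
position: [0.4902, 0.2124, 0.0056]
tcp_rot: [[0.001, 0.996, 0.089], [-0.001, 0.089, -0.996], [-1.0, 0.001, 0.001]]
force: [1.3, -4.7, -0.1]
opening: 0.002
```

Emit:
{"method": "play_rows", "body": {
  "rows": [
    [[0, 0, -0.001, 0, 0, 0, 0.0], [0, 0, -0.002, 0, 0, 0, 0.0], [0, 0, -0.002, 0, 0, 0, 0.0]]
  ]
}}

```text
time_s: 11.45
position: [0.4902, 0.2133, 0.0056]
tcp_rot: [[0.001, 0.996, 0.09], [-0.002, 0.09, -0.996], [-1.0, 0.001, 0.002]]
force: [2.4, -10.4, 0.2]
opening: 0.006
```

```bash
python3 - <<'E'
from st import *
st()
c=capture("wrist"); save(c,"w9.png",(0,140,320,320),2.5); 
E
```

```text
t 11.45 gauge mm [-23.4  -0.6   5.6] F [-10.6  -1.4   0.2] open 0.5 q [ 12.  43. 103.  -0.  33.  97.]
```

View pics/w9.png

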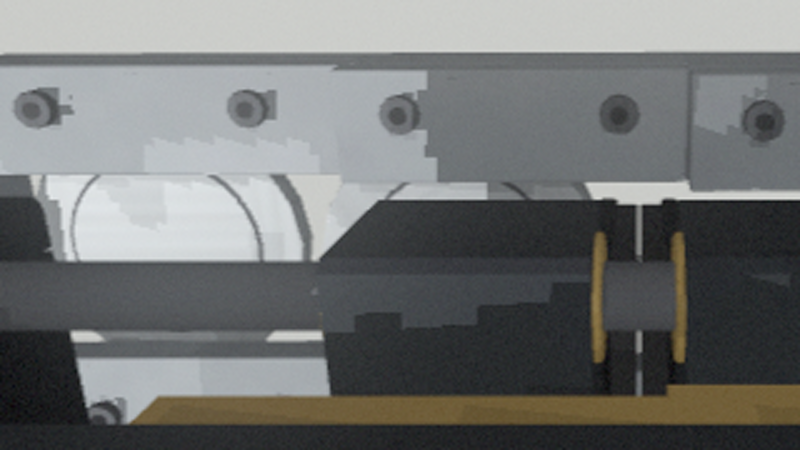

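Emit:
{"method": "play_rows", "body": {
  "rows": [
    [[0, 0, 0.006, 0, 0, 0, 0.0], [-0.03, 0, 0.01, 0, 0, 0, 0.0], [-0.07, 0, 0.02, 0, 0, 0, 0.0], [-0.1, 0, 0.06, 0, 0, 0, 0.0], [-0.1, 0, 0.1, 0, 0, 0, 0.0], [-0.1, 0.01, 0.15, 0, 0, 0, 0.087], [-0.1, 0.02, 0.2, 0, 0, 0, 0.087], [-0.1, 0.03, 0.25, 0, 0, 0, 0.087], [-0.1, 0.0456, 0.295, 0, 0, 0, 0.087], [-0.1, 0.0456, 0.327, 0, 0, 0, 0.087], [-0.1, 0.0456, 0.327, 0, 0, 0, 0.087], [-0.1, 0.0456, 0.327, 0, 0, 0, 0.087]]
  ]
}}

```text
time_s: 12.7
position: [0.5633, -0.1069, 0.1052]
tcp_rot: [[-0.001, 0.996, 0.086], [0.002, 0.086, -0.996], [-1.0, -0.001, -0.002]]
force: [0.5, 0.3, -0.2]
opening: 0.56
```

```bash
python3 - <<'E'
from st import *
s=st(); print(s["position"])
w=capture("wrist"); save(w,"w10.png")
L=trace("wrist","disc_thick"); 
for d in L[:3]: print(d["p"],d["at"],ray(w,d["at"],.016))
if L: print(fit([(w,L[0]["mask"].astype(np.float32))],lambda p:disc(p,.018),(.5647,-.111),np.array([.01,.01])))
c=capture("scene"); save(c,"s10.png",(130,170,280,280),5)
E
```

```text
t 12.7 gauge mm [-348.8  -44.9  105.2] F [ 0.3 -0.5 -0.2] open 48.7 q [-22.  35.  95.   0.  49.  63.]
[ 0.56325819 -0.10692128  0.10519258]
0.73 [263.8, 195.0] [ 0.56592182 -0.11292729  0.016     ]
0.56 [16.1, 180.4] [0.56038997 0.10420243 0.016     ]
(array([ 0.56465606, -0.11133235]), np.float64(0.048379361629486084))
```

View pics/w10.png

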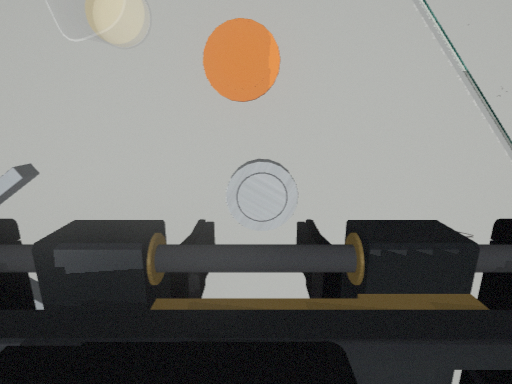

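View pics/s10.png

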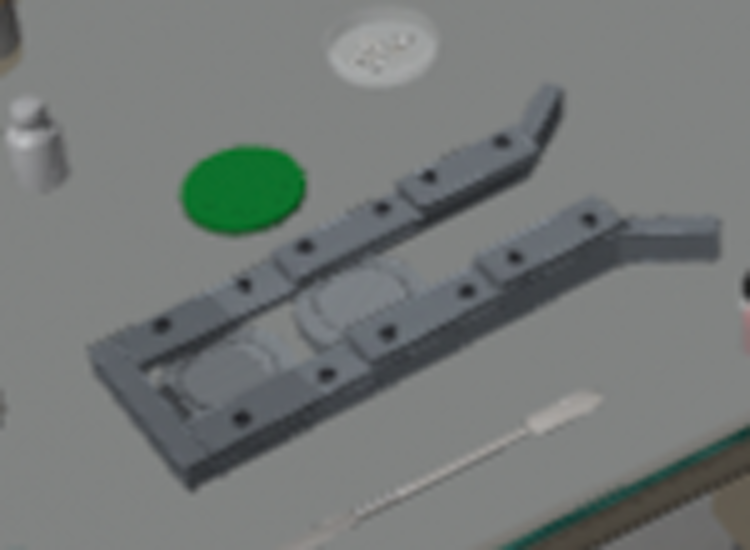

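Emit:
{"method": "play_rows", "body": {
  "rows": [
    [[0, 0.001, 0.0045, 0, 0, 0, 0.087], [0, 0.001, 0.0045, 0, 0, 0, 0.087], [0.03, 0.001, 0.0045, 0, 0, 0, 0.087], [0.05, 0.001, 0.0045, 0, 0, 0, 0.087], [0.08, 0.001, 0.0045, 0, 0, 0, 0.087], [0.098, 0.001, 0.0045, 0, 0, 0, 0.087], [0.098, 0.001, 0.0045, 0, 0, 0, 0.087], [0.098, 0.001, 0.0045, 0, 0, 0, 0.05], [0.098, 0.001, 0.0045, 0, 0, 0, 0.05], [0.098, 0.001, 0.0045, 0, 0, 0, 0.05], [0.098, 0.001, 0.0045, 0, 0, 0, 0.05], [0.098, 0.001, 0.0045, 0, 0, 0, 0.05]]
  ]
}}

```text
time_s: 14.05
position: [0.5661, -0.1116, 0.0087]
tcp_rot: [[0.002, 0.996, 0.089], [-0.001, 0.089, -0.996], [-1.0, 0.002, 0.001]]
force: [0.1, 0.2, 3.8]
opening: 0.722
```

Emit:
{"method": "play_rows", "body": {
  "rows": [
    [[0, 0, 0, 0, 0, 0, 0.05], [-0.003, 0, 0, 0, 0, 0, 0.05]]
  ]
}}

```text
time_s: 14.25
position: [0.5652, -0.1113, 0.0106]
tcp_rot: [[-0.0, 0.996, 0.089], [0.0, 0.089, -0.996], [-1.0, -0.0, -0.0]]
force: [0.5, -1.1, -1.6]
opening: 0.722
```

```bash
python3 - <<'E'
from st import *
s=st(); R=s["tcp_rot"];p=np.array(s["position"]);print(p)
for gx in(-139,-58):
    d=o+u*gx/1e3-p; d[2]=0; print(gx,np.round(R.T@d,4))
w=capture("wrist"); save(w,"w11.png")
E
```

```text
t 14.25 gauge mm [-353.3  -46.4   10.6] F [-1.2 -0.4 -1.6] open 62.8 q [-22.  44.  97.   0.  38.  63.]
[ 0.5651703  -0.11125663  0.01063377]
-139 [ 0.     -0.0465 -0.2143]
-58 [ 1.000e-04 -4.650e-02 -2.953e-01]
```

View pics/w11.png

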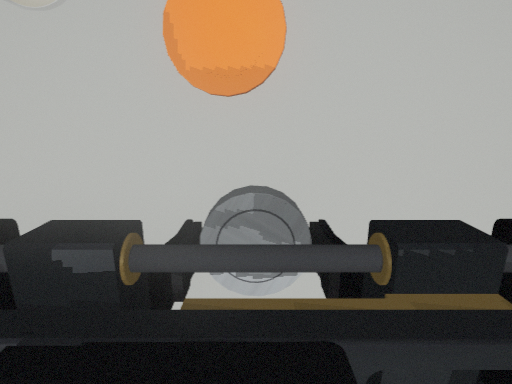

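Emit:
{"method": "play_rows", "body": {
  "rows": [
    [[0, -0.012, -0.03, 0, 0, 0, 0.05], [0, -0.025, -0.07, 0, 0, 0, 0.05], [0, -0.038, -0.11, 0, 0, 0, 0.05], [0, -0.0465, -0.15, 0, 0, 0, 0.05], [0, -0.0465, -0.185, 0, 0, 0, 0.05], [0.0005, -0.0465, -0.205, 0, 0, 0, 0.05], [0.001, -0.0465, -0.214, 0, 0, 0, 0.05], [0.001, -0.0465, -0.214, 0, 0, 0, 0.05], [0.001, -0.0465, -0.214, 0, 0, 0, 0.05]]
  ]
}}

```text
time_s: 15.2
position: [0.5004, 0.0971, 0.0094]
tcp_rot: [[0.0, 0.996, 0.088], [-0.0, 0.088, -0.996], [-1.0, 0.0, 0.0]]
force: [1.5, -0.4, -1.6]
opening: 0.725
```

```bash
python3 - <<'E'
from st import *
s=st()
w=capture("wrist"); save(w,"w12.png",(100,90,420,330),2)
E
```

```text
t 15.2 gauge mm [-140.    -0.4    9.4] F [-0.5 -1.4 -1.6] open 63.1 q [ -2.  42. 107.  -0.  31.  83.]
```

View pics/w12.png

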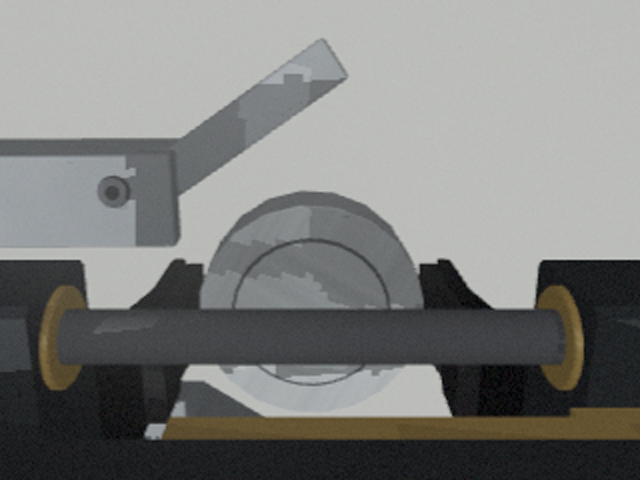

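Emit:
{"method": "play_rows", "body": {
  "rows": [
    [[0.0005, 0, -0.01, 0, 0, 0, 0.05], [0.0005, 0, -0.02, 0, 0, 0, 0.05], [0.0005, 0, -0.03, 0, 0, 0, 0.05], [0.0005, 0, -0.038, 0, 0, 0, 0.05], [0.0005, 0, -0.046, 0, 0, 0, 0.05]]
  ]
}}

```text
time_s: 15.75
position: [0.4959, 0.1445, 0.0091]
tcp_rot: [[0.0, 0.996, 0.089], [0.0, 0.089, -0.996], [-1.0, 0.0, -0.0]]
force: [0.4, -0.1, -1.9]
opening: 0.727
```

```bash
python3 - <<'E'
from st import *
s=st()
w=capture("wrist"); save(w,"w13.png",(100,90,420,330),2)
E
```

```text
t 15.75 gauge mm [-92.4  -0.1   9.1] F [-0.1 -0.4 -1.9] open 63.3 q [  4.  42. 106.   0.  32.  89.]
```

View pics/w13.png

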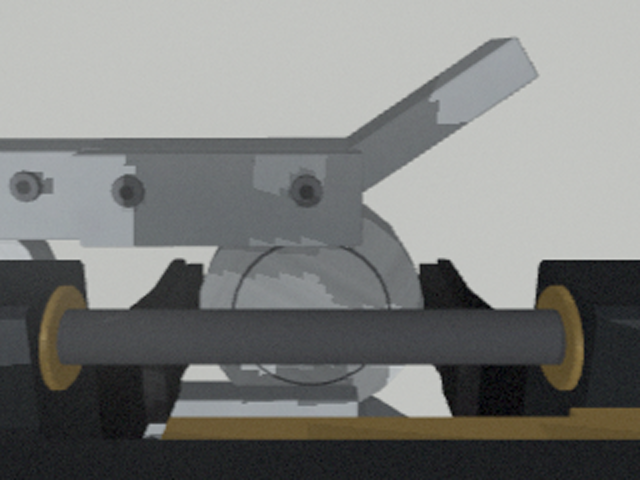

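Emit:
{"method": "play_rows", "body": {
  "rows": [
    [[0, 0, -0.007, 0, 0, 0, 0.05], [0, 0, -0.013, 0, 0, 0, 0.05], [0.001, 0, -0.013, 0, 0, 0, 0.05], [0.001, 0, -0.013, 0, 0, 0, 0.087], [0.001, 0, -0.013, 0, 0, 0, 0.087], [0.001, 0, -0.013, 0, 0, 0, 0.087], [-0.03, 0, -0.013, 0, 0, 0, 0.087], [-0.06, 0, -0.013, 0, 0, 0, 0.0], [-0.06, 0, 0.015, 0, 0, 0, 0.0], [-0.06, 0, 0.041, 0, 0, 0, 0.0], [-0.06, 0, 0.041, 0, 0, 0, 0.0], [-0.06, 0, 0.041, 0, 0, 0, 0.0]]
  ]
}}

```text
time_s: 17.0
position: [0.4995, 0.1022, 0.069]
tcp_rot: [[-0.0, 0.996, 0.087], [0.0, 0.087, -0.996], [-1.0, -0.0, -0.0]]
force: [-0.6, 0.2, -0.5]
opening: 0.633
```

Emit:
{"method": "play_rows", "body": {
  "rows": [
    [[0, 0, 0, 0, 0, 0, 0.0], [0, 0, 0, 0, 0, 0, 0.0], [0, 0, 0, 0, 0, 0, 0.0], [0, 0, 0, 0, 0, 0, 0.0], [0.03, 0, 0, 0, 0, 0, 0.0], [0.05, 0, 0, 0, 0, 0, 0.0], [0.061, 0, 0, 0, 0, 0, 0.0], [0.061, 0, 0, 0, 0, 0, 0.0]]
  ]
}}

```text
time_s: 17.8
position: [0.4985, 0.1029, 0.0068]
tcp_rot: [[-0.003, 0.996, 0.089], [0.0, 0.089, -0.996], [-1.0, -0.003, -0.0]]
force: [0.6, -0.4, 0.6]
opening: 0.012
```

```bash
python3 - <<'E'
from st import *
s=st()
w=capture("wrist"); save(w,"w14.png")
c=capture("scene"); save(c,"s14.png",(130,170,280,280),5)
E
```

```text
t 17.8 gauge mm [-134.1    0.9    6.8] F [-0.5 -0.5  0.6] open 1.0 q [ -1.  43. 107.  -0.  31.  84.]
```

View pics/s14.png

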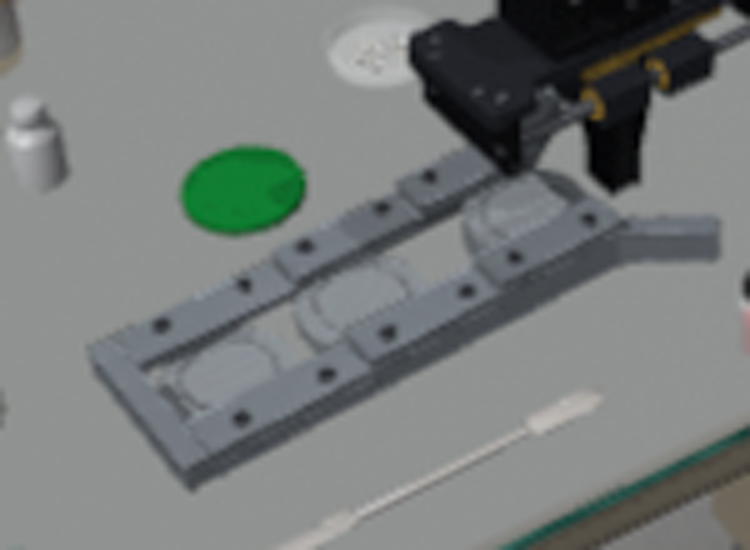

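View pics/w14.png

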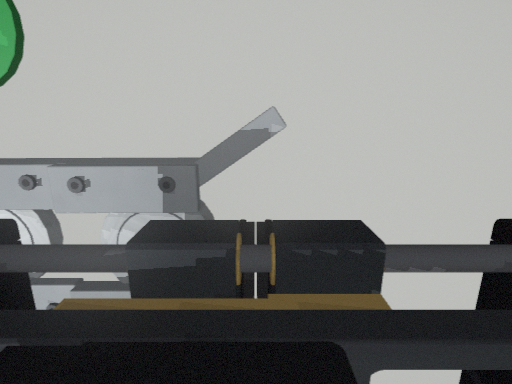

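Emit:
{"method": "play_rows", "body": {
  "rows": [
    [[0, 0.0005, -0.006, 0, 0, 0, 0.0], [0, 0.0005, -0.012, 0, 0, 0, 0.0], [0, 0.0005, -0.018, 0, 0, 0, 0.0], [0, 0.0005, -0.024, 0, 0, 0, 0.0], [0, 0.0005, -0.029, 0, 0, 0, 0.0], [0, 0.0005, -0.033, 0, 0, 0, 0.0], [0, 0.0005, -0.034, 0, 0, 0, 0.0]]
  ]
}}

```text
time_s: 18.6
position: [0.4973, 0.137, 0.0082]
tcp_rot: [[0.001, 0.996, 0.09], [-0.0, 0.09, -0.996], [-1.0, 0.001, 0.0]]
force: [0.1, -2.6, 1.4]
opening: 0.003
```

Emit:
{"method": "play_rows", "body": {
  "rows": [
    [[0, 0, -0.001, 0, 0, 0, 0.0], [0, 0, -0.002, 0, 0, 0, 0.0], [0, 0, -0.003, 0, 0, 0, 0.0], [0, 0, -0.003, 0, 0, 0, 0.0]]
  ]
}}

```text
time_s: 19.0
position: [0.4973, 0.1393, 0.0081]
tcp_rot: [[0.001, 0.996, 0.089], [-0.0, 0.089, -0.996], [-1.0, 0.001, 0.0]]
force: [2.1, -3.8, 1.8]
opening: 0.006
```

```bash
python3 - <<'E'
from st import *
s=st()
E
```

```text
t 19.0 gauge mm [-97.7  -1.1   8.1] F [-4.  -1.7  1.8] open 0.5 q [  3.  43. 106.  -0.  31.  88.]
```

Emit:
{"method": "play_rows", "body": {
  "rows": [
    [[0, 0, -0.001, 0, 0, 0, 0.0], [0, 0, -0.002, 0, 0, 0, 0.0], [0, 0, -0.002, 0, 0, 0, 0.0], [0, 0, -0.002, 0, 0, 0, 0.0]]
  ]
}}

```text
time_s: 19.4
position: [0.4982, 0.1407, 0.0081]
tcp_rot: [[0.003, 0.996, 0.089], [-0.001, 0.089, -0.996], [-1.0, 0.003, 0.001]]
force: [1.7, -8.1, -0.6]
opening: 0.004
```

```bash
python3 - <<'E'
from st import *
s=st()
w=capture("wrist"); save(w,"w15.png")
c=capture("scene"); save(c,"s15.png",(130,170,280,280),5)
E
```

```text
t 19.4 gauge mm [-96.4  -2.1   8.1] F [-8.2 -1.  -0.6] open 0.3 q [  3.  43. 106.  -0.  31.  88.]
```

View pics/s15.png

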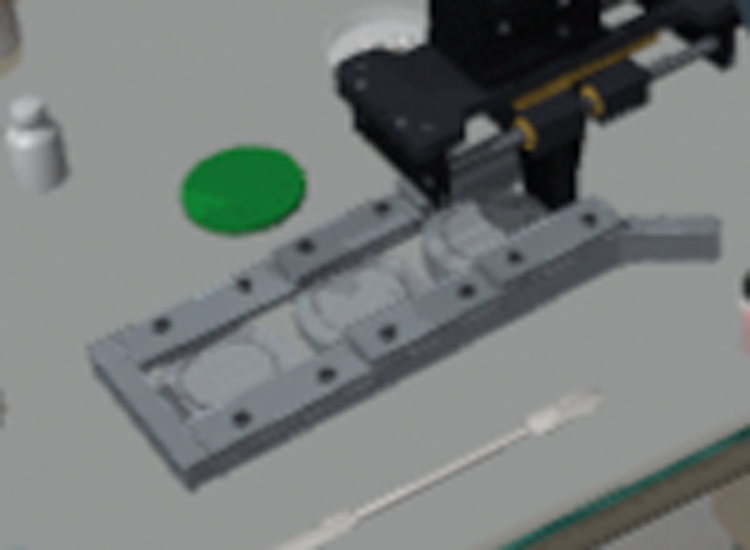

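View pics/w15.png

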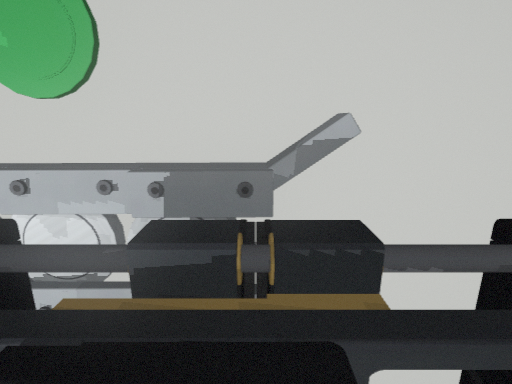

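Emit:
{"method": "play_rows", "body": {
  "rows": [
    [[0, 0, 0.006, 0, 0, 0, 0.0], [0, 0, 0.015, 0, 0, 0, 0.0], [-0.04, 0, 0.03, 0, 0, 0, 0.0], [-0.08, 0, 0.05, 0, 0, 0, 0.0], [-0.12, 0, 0.09, 0, 0, 0, 0.0], [-0.15, 0, 0.13, 0, 0, 0, 0.0], [-0.15, 0, 0.17, 0, 0, 0, 0.0], [-0.15, 0, 0.21, 0, 0, 0, 0.0], [-0.15, 0, 0.24, 0, 0, 0, 0.0], [-0.15, 0, 0.24, 0, 0, 0, 0.0], [-0.15, 0, 0.24, 0, 0, 0, 0.0], [-0.15, 0, 0.24, 0, 0, 0, 0.0]]
  ]
}}

```text
time_s: 20.7
position: [0.5169, -0.0962, 0.1575]
tcp_rot: [[-0.002, 0.996, 0.089], [0.002, 0.089, -0.996], [-1.0, -0.002, -0.002]]
force: [0.3, -0.4, -1.0]
opening: 0.007
```

```bash
python3 - <<'E'
from st import *
s=st()
C={n:capture(n) for n in("scene","top")}
save(C["scene"],"s16.png",(130,170,280,280),5); save(C["top"],"t16.png",(165,120,365,270),4)
for t,h in(("disc_thick",.018),("disc_middle",.012),("disc_thin",.006),("petri_dish",.008),("beaker_small",.03),("vial_1",.023),("spatula",.002),("tweezers",.005)):
  for n in C:
    for d in trace(n,t)[:4]:
      r=ray(C[n],d["at"],h)-o
      print(t,n,round(d["p"],2),np.round([r@u*1e3,r@v*1e3]),np.round(r+o,3)[:2])
E
```

```text
t 20.7 gauge mm [-3.340e+02  3.000e-01  1.575e+02] F [-0.4 -0.3 -1. ] open 0.6 q [-23.  28. 100.   0.  52.  62.]
disc_thick scene 0.6 [-42.  -0.] [0.491 0.195]
disc_middle scene 0.5 [18. -7.] [0.493 0.255]
disc_middle top 0.49 [28. -4.] [0.489 0.265]
disc_thin scene 0.92 [231.  75.] [0.393 0.46 ]
disc_thin scene 0.87 [87. -1.] [0.481 0.323]
disc_thin scene 0.76 [  25. -101.] [0.586 0.271]
disc_thin scene 0.55 [-322. -144.] [ 0.659 -0.072]
disc_thin top 0.9 [224.  59.] [0.408 0.454]
disc_thin top 0.86 [-322. -156.] [ 0.671 -0.071]
disc_thin top 0.64 [  16. -108.] [0.594 0.262]
disc_thin top 0.55 [86.  0.] [0.48  0.322]
petri_dish scene 0.69 [-101. -175.] [0.671 0.151]
petri_dish scene 0.35 [ 48. 104.] [0.38  0.275]
petri_dish top 0.67 [ 83. -25.] [0.505 0.321]
petri_dish top 0.52 [ -95. -167.] [0.662 0.157]
beaker_small scene 0.72 [-251. -199.] [0.708 0.004]
beaker_small scene 0.51 [  95. -192.] [0.67  0.348]
beaker_small top 0.8 [-241. -199.] [0.707 0.014]
beaker_small top 0.64 [ 77. -18.] [0.499 0.314]
vial_1 scene 0.52 [-124.  130.] [0.369 0.101]
vial_1 top 0.42 [-100. -170.] [0.666 0.152]
spatula scene 0.8 [99. 97.] [0.382 0.326]
spatula top 0.55 [104. 107.] [0.371 0.331]
tweezers scene 0.19 [-258. -221.] [ 0.73 -0.  ]
tweezers top 0.25 [110. 105.] [0.373 0.337]
```

View pics/s16.png

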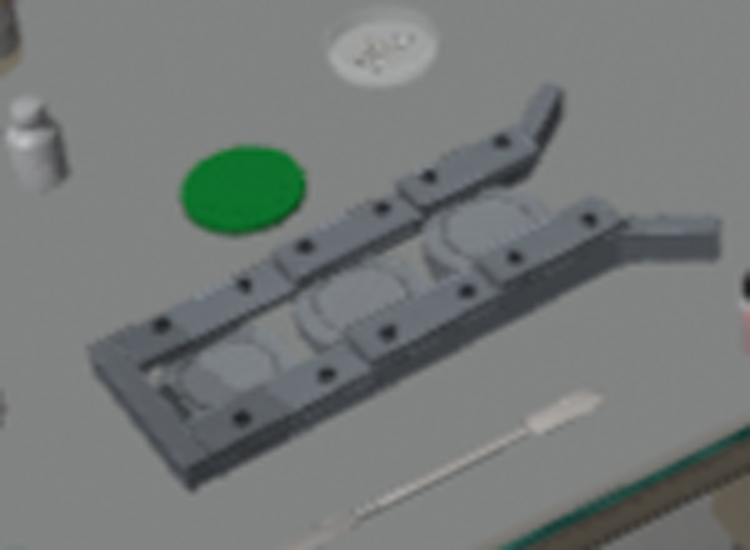

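View pics/t16.png

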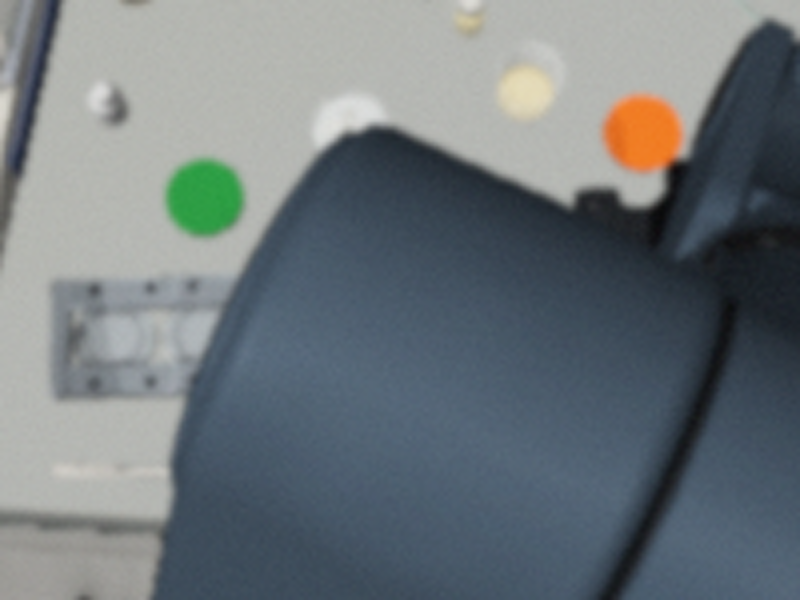

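```bash
python3 - <<'E'
from st import *
c=capture("scene")
x0,y0,x1,y1=140,175,260,265;k=6
im=cv2.resize(cv2.cvtColor(c["pixels"],cv2.COLOR_RGB2BGR)[y0:y1,x0:x1],None,fx=k,fy=k,interpolation=cv2.INTER_CUBIC)
def dr(P,col):
    q=((proj(c,P)+.5-[x0,y0])*k).astype(np.int32); cv2.polylines(im,[q],True,col,1)
t=np.linspace(0,6.28,60)
for gx,h in((-53,18),(19,12),(90,6)):
    for r in(.032,.022): dr([o+u*(gx/1e3+r*np.cos(a))+v*r*np.sin(a)+[0,0,h/1e3] for a in t],(0,255,0) if r>.03 else (255,255,0))
for s in(1,-1):
  for a,b,h in((-102,-30,29),(-30,42,23),(42,125,17)):
    dr([o+u*x/1e3+v*y*s/1e3+[0,0,h/1e3] for x,y in((a,22),(b,22),(b,45.5),(a,45.5))],(0,0,255))
cv2.imwrite("pics/ov.png",im)
E
```

```text
(no output)
```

View pics/ov.png

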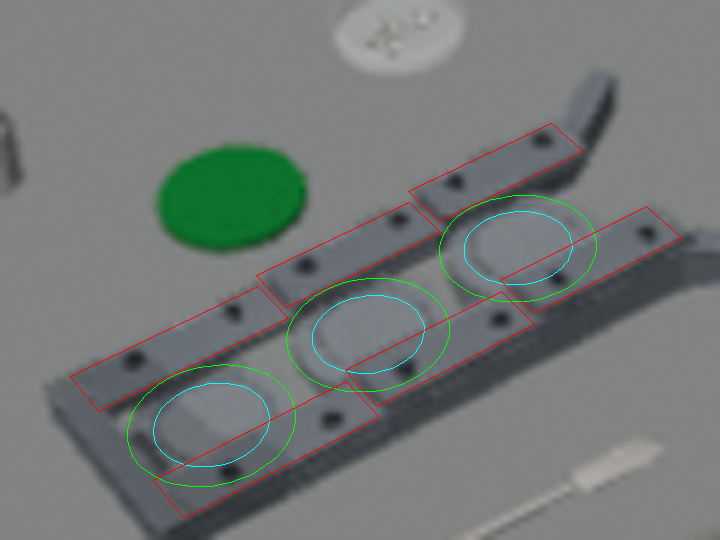

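Emit:
{"method": "play_rows", "body": {
  "rows": [
    [[-0.04, -0.01, -0.04, 0, 0, 0, 0.0], [-0.06, -0.02, -0.08, 0, 0, 0, 0.0], [-0.06, -0.03, -0.12, 0, 0, 0, 0.0], [-0.06, -0.04, -0.16, 0, 0, 0, 0.0], [-0.06, -0.05, -0.2, 0, 0, 0, 0.0], [-0.06, -0.06, -0.24, 0, 0, 0, 0.0], [-0.06, -0.07, -0.28, 0, 0, 0, 0.0], [-0.06, -0.08, -0.32, 0, 0, 0, 0.0], [-0.06, -0.08, -0.35, 0, 0, 0, 0.0], [-0.06, -0.08, -0.35, 0, 0, 0, 0.0], [-0.06, -0.08, -0.35, 0, 0, 0, 0.0]]
  ]
}}

```text
time_s: 22.75
position: [0.4069, 0.2444, 0.218]
tcp_rot: [[0.0, 0.996, 0.091], [-0.0, 0.091, -0.996], [-1.0, -0.0, 0.0]]
force: [0.2, -0.5, -0.2]
opening: 0.003
```

```bash
python3 - <<'E'
from st import *
st(); c=capture("wrist"); save(c,"w17.png",(0,0,512,260),1.56)
np.savez("w17.npz",**{k:np.array(c[k]) for k in c})
E
```

```text
t 22.75 gauge mm [ 15.   79.5 218. ] F [-0.5 -0.1 -0.2] open 0.2 q [ 17.  19. 103.  -0.  58. 102.]
```

View pics/w17.png

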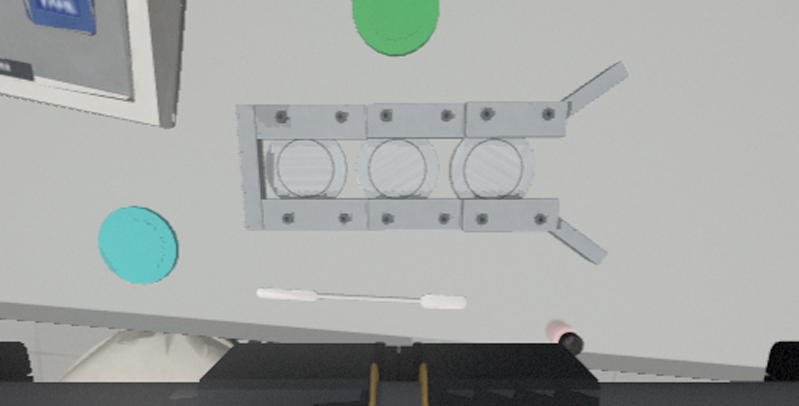

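```bash
python3 - <<'E'
from st import *
d=np.load("w17.npz"); c={k:d[k] for k in d.files}
save(c,"z1.png",(150,55,270,155),6); save(c,"z2.png",(260,55,380,155),6)
E
```

```text
(no output)
```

View pics/z1.png

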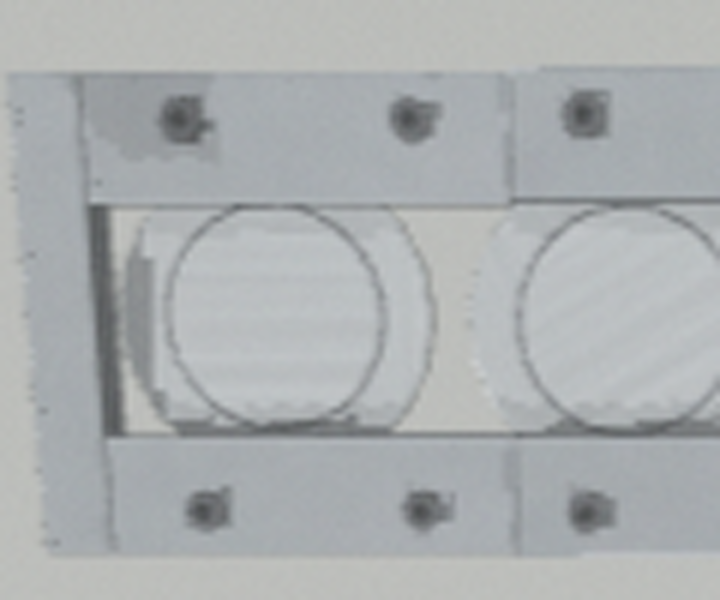

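View pics/z2.png

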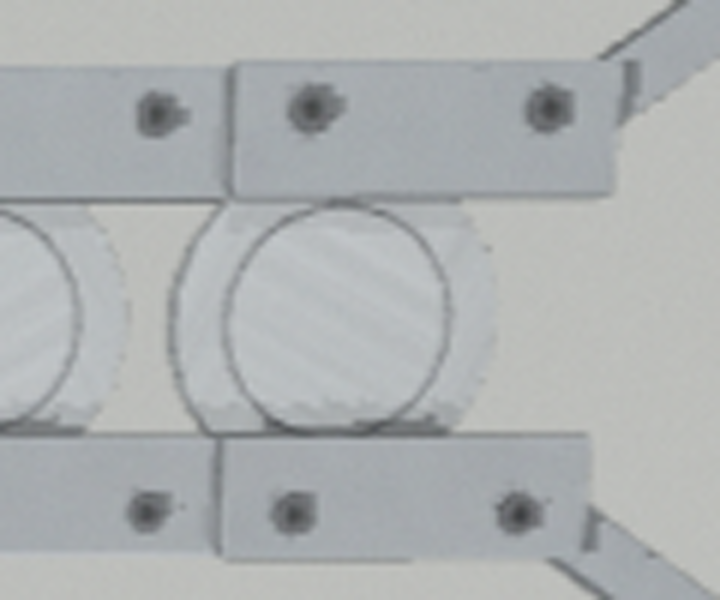

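```bash
python3 - <<'E'
from st import *
from scipy.optimize import least_squares
d=np.load("w17.npz"); c={k:d[k] for k in d.files}
f1=lambda x,y:(150+x/6-.5,55+y/6-.5); f2=lambda x,y:(260+x/6-.5,55+y/6-.5)
G=[(-102,-22,29,f2(612,194)),(-102,22,29,f2(590,434)),(-30,-22,29,f2(234,197)),(-30,22,29,f2(222,434)),(42,-22,23,f1(514,200)),(42,22,23,f1(518,434)),(125,-22,17,f1(92,205)),(125,22,17,f1(110,436))]
def W(p,x,y,z):
    ca,sa=np.cos(p[2]),np.sin(p[2]); return (p[0]+(ca*x-sa*y)/1e3,p[1]+(sa*x+ca*y)/1e3,z/1e3)
def res(p): return (proj(c,[W(p,*g[:3]) for g in G])-[g[3] for g in G]).ravel()
r=least_squares(res,[.4875,.2365,1.66],x_scale=[.01,.01,.01]); p=r.x
print(p,np.degrees(p[2]),np.round(r.fun,1))
for n,uv,h in(("thin",f1(276,316),6),("mid",(254.75-.5,55+318/6-.5),12),("thick",f2(337,319),18)):
    w=ray(c,uv,h/1e3)[:2]-p[:2]; ca,sa=np.cos(p[2]),np.sin(p[2]); print(n,round((ca*w[0]+sa*w[1])*1e3,1),round((-sa*w[0]+ca*w[1])*1e3,1))
E
```

```text
[0.48755545 0.23407794 1.66405335] 95.3432339150458 [ 0.7  0.1  1.   0.1 -0.2 -0.2  0.5  0.3 -0.3 -0.  -0.2  0.3 -0.7 -0.1
 -0.8 -0. ]
thin 91.6 -1.3
mid 19.8 -0.6
thick -52.8 0.0
```

```bash
python3 - <<'E'
from rig import *
print(hand_in())
E
```

```text
the job is handed in; nothing more can be done
None
```

I put the two loose discs in their slots, the 12 mm one first and then the 18 mm one, and handed the job in at about 23 s. No verdict was reported. Each disc was gripped fore and aft along the lane, slid in through the mouth and released. I then pushed it home with shut fingers until it stopped against its step, at 10 N for the 12 mm disc and 8 N for the 18 mm disc.

**Disc positions:** a last wrist picture, with the gauge fitted at the same time, put all three discs inside their limits. They looked flat in the scene and wrist pictures, but I did not measure their height.

| Disc | Along gauge x (mm) | Across (mm) | Allowed along x (mm) |
|---|---|---|---|
| 6 mm | 91.6 | -1.3 | 81.5 to 95.5 |
| 12 mm | 19.8 | -0.6 | 14 to 24 |
| 18 mm | -52.8 | 0.0 | -58 to -48 |

**Bystanders:** the arm was clear, with wrist force near zero. The dish, beaker, vial and spatula were seen where they started. I did not recheck the check weight by measurement. The tweezers were not reliably found in the last trace, though the arm never went near them.

**Disagreements:** the network's mid-points for the partly hidden discs were off by up to about 11 mm, so I used the turned rings instead. The wrist camera also put the gauge about 2.5 mm nearer the mouth than my first fit did. I pushed until the force rose rather than to a computed position, so this did not matter.

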